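Fit the crate stop and lock it with its pin

ROBOT

A 6-joint arm with a two-finger parallel gripper is mounted at the origin on the work surface. World frame = base frame: x ahead of the robot, y to its left, z up, the work surface at z = 0. Lengths are in mm, angles in rad, forces in N, time in s.
With the tool pointing down it reaches from about 300 to 775 mm from the base axis. Payload 14.6 kg.
Tool frame: the origin (TCP) lies on the front face of the gripper's body, between the roots of the fingers; the fingertips stand 97 mm ahead of it and the grasp point (between the pads) lies 78 mm ahead of it (arm.nose_length is the distance from the TCP to the fingertips, in mm); z points along the fingers, y is the line along which they close (so a half turn about z gives the same grasp; the last joint's range is limited). The gripper opens to 94 mm and grips with 3 to 60 N. Pads are 16 mm wide; open, the fingers measure 119 mm over their backs; the gripper's body (75 mm by 177 mm) begins 78 mm behind the grasp point.
Start: joints at [1.276, 0.3, 1.521, -0, 1.321, -0.067], TCP at [124.207, 535.782, 302.646] pointing down, gripper open.
Joint ranges: [-3.03, 3.03], [-0.79, 2.21], [0.23, 2.52], [-1.04, 4.18], [0, 3.07], [-2.55, 2.55]. Speed limits (rad/s): [2.22, 2.22, 2.57, 3.14, 3.14, 3.14].

INTERFACE

Orientations are given as a 3x3 rotation matrix whose columns are the frame's x, y, z axes.
In Python, from plant import arm gives the robot as it stands.
- The arm moves only by the tool carry_out, never from a script. Its argument "series" is a list of rows, each a list of 7 numbers: the shift along the tool's x, y, z in m, then the turn, a rotation vector about the tool's x, y, z in degrees, then the closure, from -1 (fully open) to 1 (shut). A call has 1 to 5 rows; each row is the pose to reach, as a shift and turn from the pose commanded when the call began, along the tool's axes at that moment; what a row does not reach only later rows make up. A row lasts 1/10 s, in which the tool goes at most 50 mm and 8.59 degrees, less where a joint would pass 70% of its speed; a pose out of reach is approached as far as the arm can. A call with a gripper value outside its range is refused whole. The fingers move at their own pace and stop on an object; the grip force is fixed at half the most. Time passes only in rows, so rows that repeat a pose let the fingers close. It gives the time, the measured TCP pose, the force, the opening and the grip force at its end, in the units of the state.
- arm.state(): the state, without advancing time (a new reading comes with each control period).
- arm.camera(name): name is "scene" or "top" or "wrist"; returns the picture (420x560x3 uint8, red, green, blue); there is no depth.
- arm.camera_info(name): a dict with "fx", "fy", "cx", "cy" (pixels), "k1" (the pictures are not rectified: a ray, as slopes to the right and down, at radius r is drawn at 1 + k1 r^2 times it, then the intrinsics apply), "position" and "orientation" of the camera in the world; the wrist camera has in their place "T_tool_cam" (4x4, takes a point from camera to tool coordinates, whose origin is the TCP and whose axes are the flange's). Camera axes: x right, y up, looking along -z (the intrinsics and any distortion apply to the point x, -y, -z); pixel columns grow to the right and rows downward; lengths in mm; the calibration is good to about 2 mm. A picture is of the moment at which its call begins: read the wrist's pose just before it. camera_info takes no time and is no camera call.
- arm.hand_in(): hands the job in; it is judged then, once.
The state is a dict: "time": time; "joint_pos": joint angles; "dq": joint speeds; "joint_efforts": joint torques, N m; "position": TCP position; "eef_rot": TCP orientation; "contact_force": force on the tool from outside, world axes, zero at the start; "torque": the same for the moment, N m; "finger_gap": finger opening in mm; "gripper_force": force on a finger pad.
Only numpy, scipy, OpenCV 4.12 (cv2) and the standard library are available. Lean on these libraries where they do the work, as an engineer would, in place of code of your own. Each camera call takes 0.05 s, during which the arm holds its last target. There are 200 camera calls.

TASK

Fit the crate stop to the crate slide: stand its square foot fully down in the square pocket at the front of the slide, turned so that the cross holes line up, then push the long locking pin through the pocket and the foot until its collar is up against the pocket. The other, short thick pin does not fit; leave it and everything else standing where it is.

Things in the scene. Friction and masses are not known exactly. Their poses are not given: they have to be found in the camera images.
- slide: Fixed galvanised crate slide. Origin on the table under the centre of its square pocket; x points from the pocket to the produce crate on it (x 80 to 250, y -130 to 130, 115 mm high with its mushrooms), z up. Floor plate 6 mm thick, x -70 to 270, y -70 to 70. Pocket: upright square tube, outside 63, inside 47 mm, open top with bevelled mouth. The crate leaves only its -x side free for the pin.
- slide_hole (a point): Centre of the pocket on the axis of its cross holes, 52 mm above the table; axes as slide. The holes, round, 19.5 mm in diameter, go along x through the pocket's front and back walls (8 mm thick; outer faces at x = -31.5 and +31.5).
- slide_rim (a point): Centre of the pocket's mouth, level with its rim, 95 mm above the table.
- stop: Loose crate stop, grey steel, 0.45 kg, 148 mm high, standing on its foot. Origin at the centre of the foot's underside, z up. Foot 44 x 44 (lowest 7 mm 40 x 40), z 0 to 80; collar 70 x 70, z 80 to 88, which rests on the pocket's rim; flat paddle 20 thick (x), 90 wide (y), z 88 to 148. Half a turn about z makes no difference. Seated, its origin is 15 mm above the table.
- stop_hole (a point): Centre of the round 21 mm cross hole through the stop's foot along its x axis, 37 mm above the foot's underside.
- pin: Long locking pin, bare steel, 0.25 kg, lying level. Origin on its axis at the shank-side face of the collar, 15 mm above the table; x points along the shank to the nose, z up. Shank 16 mm in diameter, x 0 to 85, last 15 mm tapering to 8; square collar 30 x 30, x -8 to 0; flat handle 20 wide (y), 30 high (z), x -70 to -8.
- pin_grip (a point): Middle of the long pin's handle, on its axis, at x = -39 of pin.
- pin_mid (a point): Point of the long pin's axis at x = +31.5 of pin; it lies at slide_hole when the pin is fully home.
- short_pin: Bystander: a short thick pin like the long one, but with a shank 26 mm in diameter and only 42 mm long, collar and handle 34 mm high. Same axes; origin 17 mm above the table.
- jar: Bystander: low amber jar, 72 mm in diameter, 70 mm high. Origin at the centre of its underside.
- bottle: Bystander: clear plastic bottle, 64 mm in diameter, 200 mm high, beside the slide. Origin at the centre of its underside.
- tall_jar: Bystander: green glass jar, 68 mm in diameter, 130 mm high, beside the slide. Origin at the centre of its underside.
- brush: Bystander: wooden mushroom brush lying flat at the left of the table, under 40 mm high. Origin at the middle of its underside, x along it.
- punnet: Bystander: slatted wooden punnet 130 x 95 mm, 60 mm high. Origin at the centre of its underside.
- mug: Bystander: white mug, 80 mm in diameter, 90 mm high. Origin at the centre of its underside.
Mind the look-alikes: they are no part of the job. Leave any pink look-alike of the stop alone.

How it is judged:
By the outcome, as a careful person would: the job done as asked, in the order asked, and still so for the second after the job is handed in, with the robot touching nothing.
It also fails if it takes over 72 s, if anything falls off the work surface, if the arm or the gripper's body presses on something with over 40 N, if the wrist force passes 120 N, or if a joint passes its speed limit or range.

## Working session

There is one attempt and no reset: what is moved stays moved. The work goes in short steps, Python scripts to look and compute and a tool call to move; the robot and the scene stay as the last step left them, time stands still between calls to the robot, and variables do not carry over. Pictures are saved under pics/ and viewed, at most 10 in all, crops included, and the job is handed in when it is done.

Besides the shell and the picture viewer there is one more tool, called as name([rows], argument=value, ...), one row to a line, values as JSON. carry_out: Moves the arm, as the interface text tells. Its arguments: {"type":"object","properties":{"series":{"type":"array","items":{"type":"array","items":{"type":"number"}}}},"required":["series"]}

```bash
mkdir -p pics; ls; python3 - <<'E'
from plant import arm
import cv2
for n in("scene","top"):
    im=arm.camera(n); cv2.imwrite(f"pics/{n}0.png",im[:,:,::-1]); i=arm.camera_info(n); print(n,i)
print(arm.camera_info("wrist")); print(arm.state())
E
```

```text
pics
scene {'fx': 382.6598715055044, 'fy': 382.6598715055044, 'cx': 275.12592402913697, 'cy': 200.9655355607936, 'k1': -0.0329818531822946, 'position': array([1216.28438129,  -27.38697476,  985.50836116]), 'orientation': array([[ 0.09564715, -0.79560437,  0.59821844],
       [ 0.9953843 ,  0.08118865, -0.05117132],
       [-0.00785642,  0.60035163,  0.79969756]])}
top {'fx': 395.2023022309637, 'fy': 395.2023022309637, 'cx': 269.077977231006, 'cy': 206.48618189017924, 'k1': -0.053544506678484774, 'position': array([ 437.62185068,   49.61001582, 1320.80024764]), 'orientation': array([[-3.41516417e-03,  9.96428099e-01, -8.43764176e-02],
       [-9.99560731e-01, -9.17486011e-04,  2.96226745e-02],
       [ 2.94394510e-02,  8.44405199e-02,  9.95993533e-01]])}
{'fx': 358.22142450554895, 'fy': 358.22142450554895, 'cx': 275.18425279789705, 'cy': 210.26635985733057, 'k1': -0.05215294599983672, 'T_tool_cam': array([[ 1.62476271e-05,  9.58905537e-01,  2.83725521e-01,
         8.33494335e+01],
       [ 9.99999962e-01, -9.39321033e-05,  2.60196500e-04,
        -7.53368157e-01],
       [ 2.76154799
[... 265 characters left out ...]
32070925e+00, -6.65931610e-02]), 'dq': array([-0.00094305, -0.00155098, -0.00027919,  0.00107386,  0.00098727,
       -0.0006258 ]), 'joint_efforts': array([ 1.18438802e-03, -5.32654703e+01, -3.53285944e+01,  7.09829642e-02,
        2.34662258e-02, -7.00404053e-05]), 'position': array([124.16518758, 535.66541523, 302.14394609]), 'eef_rot': array([[-9.74171096e-01,  2.25810980e-01, -2.77549790e-04],
       [ 2.25811146e-01,  9.74170574e-01, -1.00948386e-03],
       [ 4.24282987e-05, -1.04608384e-03, -9.99999452e-01]]), 'contact_force': array([-0.68484459, -0.50068099,  0.60650364]), 'torque': array([ 0.00516313, -0.03204462,  0.00224762]), 'gripper_force': 0.0, 'finger_gap': 93.8542857885099}
```

View pics/scene0.png

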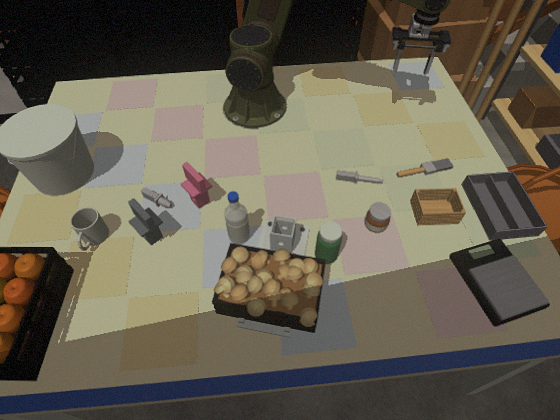

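View pics/top0.png

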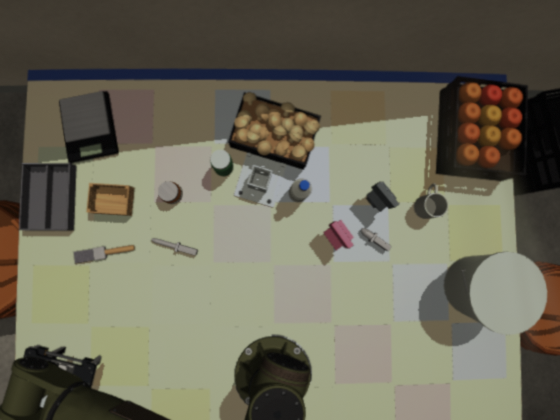

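The scene view shows the grey stop at about (150,222), the pink look-alike at (195,185), the pocket at (283,233), the long pin at (358,178) and the short pin at (157,197). In the top view, the stop is at (382,196), the pocket at (260,180) and the long pin at (175,247).

```bash
cat > h.py <<'E'
import numpy as np, cv2
from plant import arm
def cam(name,st=None):
    i=arm.camera_info(name)
    if name=="wrist":
        T=np.eye(4);T[:3,:3]=st["eef_rot"];T[:3,3]=st["position"]
        W=T@i["T_tool_cam"];return i,W[:3,:3],W[:3,3]
    return i,np.array(i["orientation"]),np.array(i["position"])
def ray(c,px):
    i,R,p=c
    d=np.array([(px[0]-i["cx"])/i["fx"],(px[1]-i["cy"])/i["fy"]]);u=d.copy()
    for _ in range(20):u=d/(1+i["k1"]*(u@u))
    v=R@np.array([u[0],-u[1],-1]);return p,v
def atz(c,px,z):
    p,v=ray(c,px);return p+v*(z-p[2])/v[2]
def proj(c,P):
    i,R,p=c
    q=(np.atleast_2d(P)-p)@R;u=np.c_[q[:,0],-q[:,1]]/-q[:,2:3]
    u=u*(1+i["k1"]*(u**2).sum(1))[:,None]
    return u*[i["fx"],i["fy"]]+[i["cx"],i["cy"]]
E
python3 - <<'E'
import cv2,numpy as np
t=cv2.imread("pics/top0.png");s=cv2.imread("pics/scene0.png")
def c(im,x,y,w=66,h=50):
    a=im[y-h//2:y+h//2,x-w//2:x+w//2];return cv2.resize(a,(266,200),interpolation=cv2.INTER_CUBIC)
m=np.vstack([np.hstack([c(t,382,196),c(t,260,180),c(t,175,247)]),np.hstack([c(s,150,222),c(s,283,233),c(s,358,178)])])
cv2.imwrite("pics/m.png",m)
E
```

```text
(no output)
```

View pics/m.png

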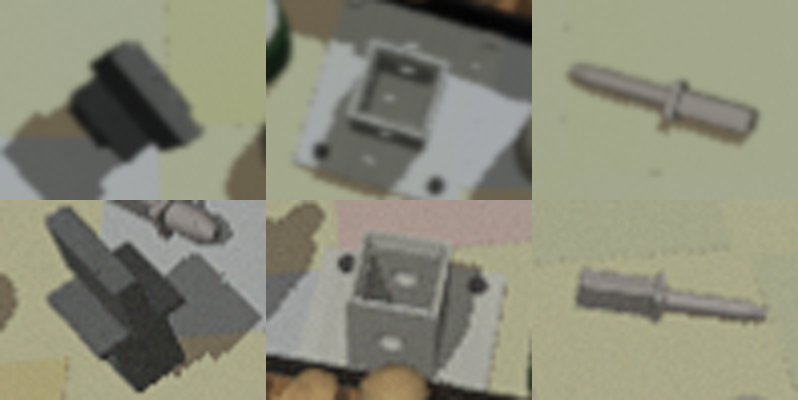

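Montage (crop scale 4.03) shows the stop paddle running diagonally, the pocket with its mouth corners, and the long pin with its nose to the upper left in the top view. Next I compute positions.

```bash
python3 - <<'E'
from h import *
t=cam("top");s=cam("scene")
k=266/66
T=lambda x0,y0,u,v:(x0+u/k,y0+v/k)
print("pin")
for u,v in((38,70),(145,103),(222,125)):print(atz(t,T(142,222,u,v),15).round(0))
for u,v in((235,115),(128,95),(48,88)):print(atz(s,T(325,153,u,v),15).round(0))
print("rim")
for u,v in((106,42),(180,60),(162,138),(84,118)):print(atz(t,T(227,155,u,v),95).round(0))
for u,v in((102,35),(182,45),(170,90),(88,80)):print(atz(s,T(250,208,u,v),95).round(0))
print("paddle top")
for u,v in((92,62),(128,42),(200,130),(166,148)):print(atz(t,T(349,171,u,v),148).round(0))
for u,v in((47,10),(70,6),(134,72),(112,90)):print(atz(s,T(117,197,u,v),148).round(0))
for n,px in(("bottlecap",(303,185)),("shortpin",(376,239)),("pink",(341,233))):print(n,atz(t,px,200 if n[0]=='b' else 15).round(0))
for n,px,z in(("talljar",(221,158),130),("jar",(168,188),70),("bottle",(232,197),200)):print(n,atz(t if n!="bottle" else s,px,z).round(0))
E
```

```text
pin
[440. 397.  15.]
[413. 310.  15.]
[396. 247.  15.]
[447. 397.  15.]
[417. 315.  15.]
[403. 251.  15.]
rim
[671.  62.  95.]
[657.   5.  95.]
[596.  19.  95.]
[611.  79.  95.]
[605.  25.  95.]
[619.  79.  95.]
[655.  67.  95.]
[642.  12.  95.]
paddle top
[ 598. -297.  148.]
[ 613. -325.  148.]
[ 546. -378.  148.]
[ 533. -351.  148.]
[ 543. -377.  148.]
[ 542. -361.  148.]
[ 602. -311.  148.]
[ 615. -325.  148.]
bottlecap [594. -81. 200.]
shortpin [ 439. -346.   15.]
pink [ 460. -228.   15.]
talljar [687. 160. 130.]
jar [603. 334.  70.]
bottle [605. -87. 200.]
```

carry_out([
  [-0.2,-0.1,0,0,0,40,-1],
  [-0.2,-0.1,0,0,0,40,-1],
  [-0.2,-0.1,0,0,0,40,-1],
  [-0.2,-0.1,0,0,0,40,-1],
  [-0.2,-0.1,0,0,0,40,-1],
])

```text
time: 0.6
position: [298.6, 390.9, 302.5]
eef_rot: [[-0.595, 0.804, 0.0], [0.804, 0.595, -0.0], [-0.0, -0.0, -1.0]]
contact_force: [-0.3, 1.2, 0.1]
finger_gap: 93.6
gripper_force: 0.0
```

carry_out([
  [-0.13,0.02,0,0,0,40,-1],
  [-0.13,0.02,0,0,0,40,-1],
  [-0.13,0.02,0,0,0,40,-1],
  [-0.13,0.02,0,0,0,40,-1],
  [-0.13,0.02,0,0,0,40,-1],
])

```text
time: 1.1
position: [391.2, 300.4, 302.3]
eef_rot: [[0.061, 0.998, -0.001], [0.998, -0.061, -0.0], [-0.0, -0.001, -1.0]]
contact_force: [0.0, -0.7, -0.1]
finger_gap: 94.1
gripper_force: 0.0
```

```bash
cat > snap.py <<'E'
import sys,pickle
from h import *
n=sys.argv[1];st=arm.state();im=arm.camera("wrist")
cv2.imwrite(f"pics/{n}.png",im[:,:,::-1]);pickle.dump(st,open(f"{n}.pkl","wb"))
print(st["position"].round(1),st["eef_rot"][:,1].round(4),st["joint_pos"].round(2),st["time"])
E
python3 snap.py w1
```

```text
[391.2 300.4 302.3] [ 9.981e-01 -6.120e-02 -6.000e-04] [0.58 0.17 1.68 0.   1.29 0.64] 1.1
```

carry_out([
  [-0.24,0.02,0,0,0,10,-1],
  [-0.24,0.02,0,0,0,10,-1],
  [-0.24,0.02,0,0,0,10,-1],
  [-0.24,0.02,0,0,0,10,-1],
  [-0.24,0.02,0,0,0,10,-1],
])

```text
time: 1.65
position: [397.2, 58.6, 302.7]
eef_rot: [[0.224, 0.975, 0.0], [0.975, -0.224, -0.0], [-0.0, 0.0, -1.0]]
contact_force: [0.5, -0.1, 0.4]
finger_gap: 94.0
gripper_force: 0.0
```

View pics/w1.png

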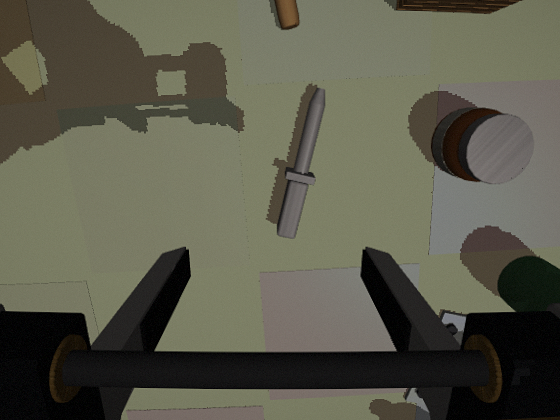

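The wrist view shows the long pin: nose (321,89), collar (300,177), tail (286,237).

carry_out([
  [-0.03,0.11,0,0,0,0,-1],
  [-0.03,0.11,0,0,0,0,-1],
  [-0.03,0.11,0,0,0,0,-1],
  [-0.03,0.11,0,0,0,0,-1],
  [-0.03,0.11,0,0,0,0,-1],
])

```text
time: 2.15
position: [497.6, 6.9, 302.3]
eef_rot: [[0.225, 0.974, -0.001], [0.974, -0.225, 0.0], [-0.0, -0.001, -1.0]]
contact_force: [-0.1, 1.0, -0.7]
finger_gap: 93.9
gripper_force: 0.0
```

```bash
python3 snap.py w2
```

```text
[497.6   6.9 302.3] [ 0.9745 -0.2245 -0.0011] [-0.06  0.18  1.67  0.    1.29  0.17] 2.15
```

View pics/w2.png

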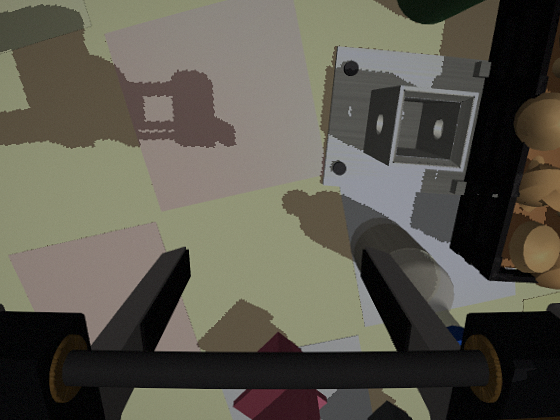

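Pocket rim corners at (400,87), (480,94), (472,171), (388,163); front hole at (380,125).

carry_out([
  [-0.215,-0.01,0,0,0,38,-1],
  [-0.215,-0.01,0,0,0,38,-1],
  [-0.215,-0.01,0,0,0,38,-1],
  [-0.215,-0.01,0,0,0,38,-1],
  [-0.215,-0.01,0,0,0,38,-1],
])

```text
time: 2.7
position: [438.2, -202.9, 303.1]
eef_rot: [[0.782, 0.623, 0.001], [0.623, -0.782, -0.001], [-0.0, 0.001, -1.0]]
contact_force: [0.6, 1.0, -0.4]
finger_gap: 93.8
gripper_force: 0.0
```

carry_out([
  [-0.07,0.165,0,0,0,0,-1],
  [-0.07,0.165,0,0,0,0,-1],
  [-0.07,0.165,0,0,0,0,-1],
  [-0.07,0.165,0,0,0,0,-1],
  [-0.07,0.165,0,0,0,0,-1],
])

```text
time: 3.2
position: [489.1, -374.7, 302.1]
eef_rot: [[0.778, 0.628, -0.0], [0.628, -0.778, 0.0], [-0.0, -0.0, -1.0]]
contact_force: [0.4, 0.7, -0.4]
finger_gap: 93.8
gripper_force: 0.0
```

```bash
python3 snap.py w3
```

```text
[ 489.1 -374.7  302.1] [ 6.280e-01 -7.782e-01 -4.000e-04] [-0.71  0.45  1.32 -0.    1.37  0.18] 3.2
```

View pics/w3.png

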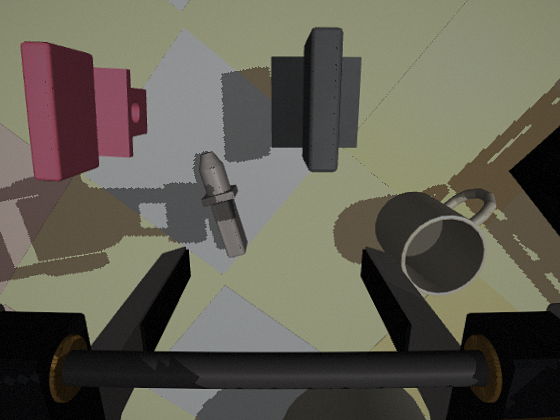

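The stop sits at collar corners (272,57), (361,57), (357,148), (272,147), with its paddle top between about (313,28) and (337,171). I now fit x, y and yaw for all three objects.

```bash
cat > fit.py <<'E'
import pickle
from h import *
from scipy.optimize import least_squares
def fit(c,P,px,x0):
    P=np.array(P,float);px=np.array(px,float)
    def pts(q):
        a=q[2];R=np.array([[np.cos(a),-np.sin(a)],[np.sin(a),np.cos(a)]])
        return np.c_[P[:,:2]@R.T+q[:2],P[:,2]]
    r=least_squares(lambda q:(proj(c,pts(q))-px).ravel(),x0,x_scale=[100,100,1])
    print(r.x[:2].round(1),np.degrees(r.x[2]).round(2),"res",r.fun.round(1));return r.x
E
python3 - <<'E'
from fit import *
L=lambda n:cam("wrist",pickle.load(open(n+".pkl","rb")))
c=L("w1");print("pin")
fit(c,[[85,0,15],[-70,0,26],[0,15,30],[0,-15,30]],[[321,89],[286,236],[288,169],[315,181]],[414,312,1.28])
fit(c,[[85,0,15],[-70,0,26]],[[321,89],[286,236]],[414,312,1.28])
c=L("w2");print("pocket")
h=31.5
# image up = tool x = +y world roughly = slide +y ; image right = +slide x
fit(c,[[-h,h,95],[h,h,95],[h,-h,95],[-h,-h,95]],[[400,87],[480,94],[472,171],[388,163]],[634,40,-.27])
c=L("w3");print("stop")
h=35
a=np.radians(-51)
fit(c,[[-h,h,88],[h,h,88],[h,-h,88],[-h,-h,88]],[[272,57],[361,57],[357,148],[272,147]],[574,-338,a])
fit(c,[[10,45,148],[10,-45,148],[-10,45,148],[-10,-45,148]],[[343,28],[338,171],[313,28],[307,171]],[574,-338,a])
E
```

```text
pin
[418.6 313.4] 73.46 res [ 0.7 -0.3 -0.8  1.2 -1.   2.3  1.1 -3. ]
[418.8 313.7] 73.88 res [ 0.2 -0.8 -0.2  1. ]
pocket
[636.2  40.2] -15.58 res [ 1.8 -0.9  0.5 -2.7 -5.9 -0.2  3.3  3.9]
stop
[ 574.  -347.6] -51.0 res [-0.7 -0.4  1.  -0.1 -0.  -0.2 -0.3  0.8]
[ 573.7 -347.2] -51.31 res [ 1.5 -1.7 -0.5  2.3 -1.6 -2.1  0.5  2.2]
```

carry_out([
  [0.045,0.016,0,0,0,0,-1],
  [0.083,0.032,0,0,0,0,-1],
  [0.083,0.032,0.04,0,0,0,-1],
  [0.083,0.032,0.075,0,0,0,-1],
  [0.083,0.032,0.102,0,0,0,-1],
])

```text
time: 3.75
position: [573.7, -343.1, 199.1]
eef_rot: [[0.776, 0.631, -0.001], [0.631, -0.776, 0.001], [-0.0, -0.002, -1.0]]
contact_force: [0.3, -0.6, 0.3]
finger_gap: 94.0
gripper_force: 0.0
```

carry_out([
  [0,0,0,0,0,0,1],
  [0,0,0,0,0,0,1],
  [0,0,0,0,0,0,1],
  [0,0,0,0,0,0,1],
  [0,0,0,0,0,0,1],
])

```text
time: 4.25
position: [574.0, -345.8, 201.9]
eef_rot: [[0.778, 0.629, 0.001], [0.629, -0.778, -0.001], [0.0, 0.002, -1.0]]
contact_force: [-1.0, -0.2, -0.2]
finger_gap: 57.6
gripper_force: 0.0
```

carry_out([
  [0,0,0,0,0,0,1],
  [0,0,0,0,0,0,1],
  [0,0,0,0,0,0,1],
  [0,0,0,0,0,0,1],
  [0,0,0,0,0,0,1],
])

```text
time: 4.75
position: [573.8, -345.8, 200.6]
eef_rot: [[0.778, 0.629, -0.0], [0.629, -0.778, -0.0], [-0.0, 0.0, -1.0]]
contact_force: [0.5, -0.3, -0.5]
finger_gap: 19.9
gripper_force: 30.0
```

carry_out([
  [0,0,-0.045,0,0,0,1],
  [0,0,-0.09,0,0,0,1],
  [0,0,-0.13,0,0,0,1],
  [0,0,-0.17,0,0,0,1],
  [0,0,-0.17,0,0,0,1],
])

```text
time: 5.25
position: [574.1, -345.8, 376.3]
eef_rot: [[0.778, 0.629, 0.007], [0.629, -0.778, -0.005], [0.002, 0.008, -1.0]]
contact_force: [0.3, -0.1, -5.2]
finger_gap: 19.7
gripper_force: 30.0
```

carry_out([
  [0.015,-0.04,0,0,0,-7,1],
  [0.03,-0.085,0,0,0,-14,1],
  [0.045,-0.13,0,0,0,-21,1],
  [0.06,-0.175,0,0,0,-28,1],
  [0.066,-0.2,0,0,0,-35.5,1],
])

```text
time: 5.75
position: [498.0, -145.8, 368.7]
eef_rot: [[0.262, 0.965, -0.003], [0.965, -0.262, 0.001], [0.001, -0.003, -1.0]]
contact_force: [-0.2, -0.3, -5.7]
finger_gap: 19.6
gripper_force: 30.0
```

carry_out([
  [0.04,-0.01,0,0,0,0,1],
  [0.08,-0.02,0,0,0,0,1],
  [0.12,-0.03,0,0,0,0,1],
  [0.16,-0.041,0,0,0,0,1],
  [0.16,-0.041,0,0,0,0,1],
])

```text
time: 6.25
position: [502.2, 20.3, 368.7]
eef_rot: [[0.264, 0.965, -0.003], [0.965, -0.264, 0.001], [0.0, -0.003, -1.0]]
contact_force: [0.7, -0.4, -6.1]
finger_gap: 19.8
gripper_force: 30.0
```

```bash
python3 snap.py w4; python3 - <<'E'
import cv2,numpy as np
a=cv2.imread("pics/w2.png")[60:200,360:500];b=cv2.imread("pics/w4.png")
r=lambda x:cv2.resize(x,(400,400),interpolation=cv2.INTER_CUBIC)
b=cv2.resize(b,(400,300));b=np.vstack([b,np.zeros((100,400,3),np.uint8)])
cv2.imwrite("pics/m2.png",np.hstack([r(a),b]))
E
```

```text
[502.2  20.3 368.7] [ 0.9645 -0.264  -0.003 ] [-0.03  0.15  1.55  0.    1.44  0.23] 6.25
```

View pics/m2.png

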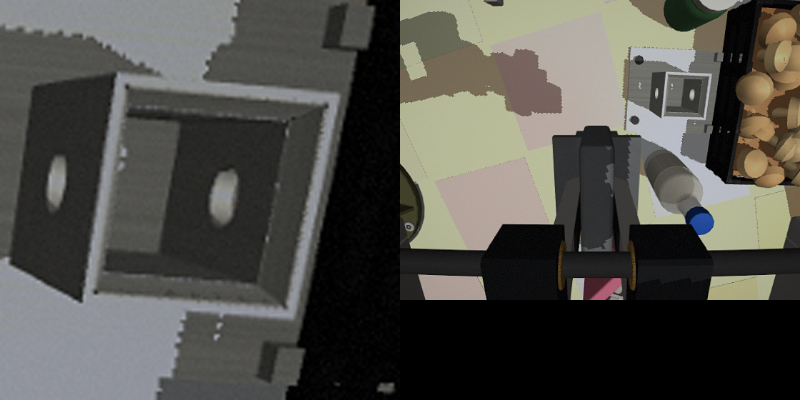

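Left crop: pocket rim outer corners at full-image (401,86), (479,93), (464,171), (389,166). I take a closer crop of w4 for the held collar and the pocket.

```bash
python3 - <<'E'
from fit import *
a=cv2.imread("pics/w4.png")
r=lambda x:cv2.resize(x,(400,400),interpolation=cv2.INTER_CUBIC)
A=a[90:180,345:435];B=a[160:300,205:345]
cv2.imwrite("pics/m3.png",np.hstack([r(A),r(B)]))
c=cam("wrist",pickle.load(open("w2.pkl","rb")));h=31.5
P=[[-h,h,95],[h,h,95],[h,-h,95],[-h,-h,95]]
fit(c,P,[[401.3,85.6],[479.4,92.9],[464,171.3],[388.7,165.7]],[634,40,-.27])
E
```

```text
[634.4  40.6] -16.89 res [-0.1 -0.3  0.3 -0.4 -0.4  0.4  0.3  0.4]
```

View pics/m3.png

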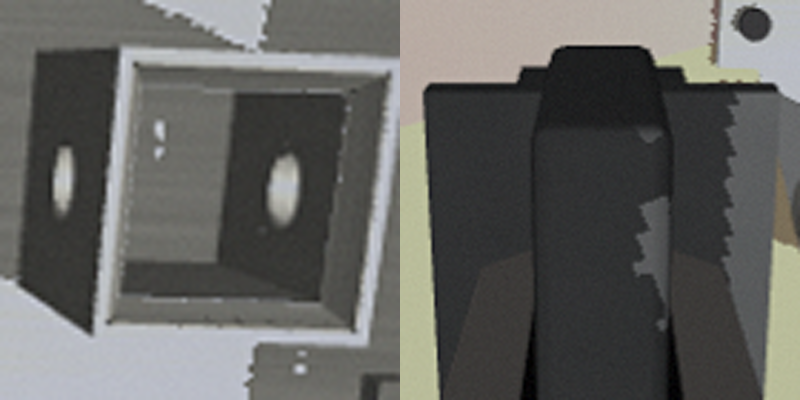

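```bash
python3 - <<'E'
from fit import *
c=cam("wrist",pickle.load(open("w4.pkl","rb")));st=pickle.load(open("w4.pkl","rb"));h=31.5
P=[[-h,h,95],[h,h,95],[h,-h,95],[-h,-h,95]]
fit(c,P,[[372,100.6],[434,103.3],[427.1,167.6],[366.4,165.2]],[634,40,-.27])
z=st["position"][2]-200.6+88
for dz in(-2,0,2):
    q=fit(c,[[-35,35,z+dz],[35,35,z+dz]],[[214.5,191],[337,191]],[502,20,-.27])
    print(st["eef_rot"][:,:2].T@np.r_[q[:2]-st["position"][:2],0])
print("tool y ang",np.degrees(np.arctan2(*st["eef_rot"][[1,0],1])))
E
```

```text
[633.5  40.7] -16.54 res [-0.9 -0.1  1.8 -0.5  0.2 -0.  -1.   0.7]
[501.9  20.9] -15.28 res [-1.   0.1  1.   0.1]
[ 0.44871467 -0.44438305]
[502.   21.3] -15.28 res [-1.7  0.1  1.7  0.1]
[ 0.90521997 -0.44369467]
[502.2  21.7] -15.28 res [-2.3  0.1  2.3  0.1]
[ 1.36135165 -0.44301239]
tool y ang -15.306692225336457
```

carry_out([
  [0.018,0.04,0,0,0,0,1],
  [0.036,0.08,0,0,0,1,1],
  [0.054,0.122,0,0,0,1.5,1],
  [0.0545,0.122,0.03,0,0,1.5,1],
  [0.0545,0.122,0.058,0,0,1.5,1],
])

```text
time: 6.8
position: [635.8, 35.3, 309.0]
eef_rot: [[0.294, 0.956, -0.003], [0.956, -0.294, -0.0], [-0.001, -0.002, -1.0]]
contact_force: [-0.1, -0.4, -6.3]
finger_gap: 20.0
gripper_force: 30.0
```

carry_out([
  [0,0,0,0,0,0,1],
  [0,0,0,0,0,0,1],
  [0,0,0,0,0,0,1],
])

```text
time: 7.1
position: [635.1, 35.8, 314.5]
eef_rot: [[0.294, 0.956, 0.002], [0.956, -0.294, -0.0], [0.001, 0.002, -1.0]]
contact_force: [0.9, 1.2, -5.6]
finger_gap: 19.3
gripper_force: 30.0
```

```bash
python3 snap.py w5; python3 - <<'E'
from h import *
im=arm.camera("scene");cv2.imwrite("pics/s5.png",im[:,:,::-1])
a=cv2.imread("pics/w5.png");b=cv2.imread("pics/s5.png")[160:260,230:330]
cv2.imwrite("pics/m5.png",np.hstack([cv2.resize(a,(400,300)),cv2.resize(b,(300,300),interpolation=cv2.INTER_CUBIC)]))
E
```

```text
[635.1  35.8 314.5] [ 0.9559 -0.2937  0.0024] [-0.    0.49  1.24 -0.    1.42  0.3 ] 7.1
```

View pics/m5.png

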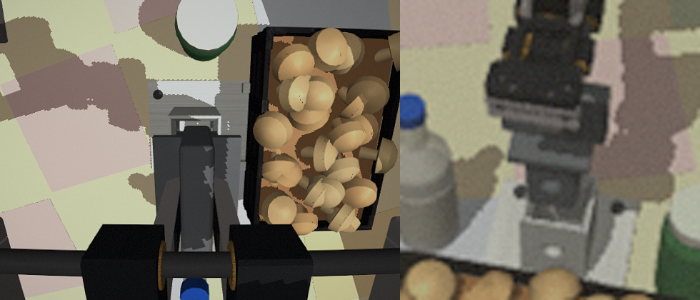

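The wrist view shows the pocket's far rim just ahead of the held collar, nearly centred laterally. I measure its edges numerically.

```bash
python3 - <<'E'
import cv2,numpy as np
g=cv2.cvtColor(cv2.imread("pics/w5.png"),cv2.COLOR_BGR2GRAY)
np.set_printoptions(linewidth=400)
for r in(150,152,154,156,158,162,166,170,174):print(r,g[r,228:324:1])
print("collar");
for r in(186,188,190,192,194,198):print(r,g[r,206:224],g[r,328:346])
for c in(250,262,290,302):print(c,g[140:196,c])
E
```

```text
150 [122 119 121 119 119 121 123 121 121 122 122 123 123 123 116  86  68  71  70  69  71  68  70  70  66  69  70  66  69  66  70  70  71  69  69  71  67  68  71  69  70  69  69  70  67  68  70  70  71  69  70  68  72  70  70  71  67  70  69  69  72  71  67  72  68  69  69  71  68  66  66  69  66  72  94 118 118 117 117 120 119 118 119 115 117 114 116 118 116 118 117 115 116 120 117 117]
152 [123 125 124 125 123 122 126 125 124 124 125 128 125 116  79  70  73  75  73  71  72  71  73  73  74  73  72  72  73  74  75  73  73  72  71  70  72  72  71  76  74  71  72  73  74  74  74  75  74  72  75  72  72  74  73  71  72  71  70  73  72  72  74  73  70  75  70  75  71  74  73  73  74  71  71  94 129 125 124 125 124 125 124 124 125 127 126 123 126 126 124 124 124 127 122 125]
154 [123 122 124 120 121 122 122 122 125 124 125 121  99  70  73  73  74  74  74  74  73  73  71  72  72  77  73  74  74  74  73  70  73  72  74  75  71  75  74  73  74  73  71  73  74  71  73  76  76  73  73  75  73  72  72  70  74  73  72  73  77  71  71  73  74  74  76  76  73  71  74  72  76  75  73  71  78 103 117
[... 3548 characters left out ...]
8  58  57]
262 [121 124 119 126 130 125 121 127 127 109  69  71  71  75  74  73  72  75  72  74  76  86 108 121 123 117  68  51  61  95 123 122 123 120 125 118  52  33  34  35  35  35  35  36  33  34  33  35  35  36  36  31  33  35  34  34]
290 [206 204 203 204 155 157 121 125 126 106  67  70  74  74  71  73  76  73  75  73  76 119 187 209 206 195 118 101 110 113 121 122 124 120 120 120  97  29  29  30  32  33  33  34  31  34  32  37  33  35  30  33  34  34  35  34]
302 [120 121 118 119 122 121 119 122 126 113  94  79  71  73  73  73  73  75  75  76  71 103 183 208 209 193 121  92  88  87  85  88  88  88  86  85  84  87  89  88  86  86  86  66  28  33  31  36  31  32  35  38  43  53  54  56]
```

```bash
python3 - <<'E'
from fit import *
st=pickle.load(open("w5.pkl","rb"));c=cam("wrist",st);R=st["eef_rot"][:,:2].T
p=fit(c,[[-31.5,31.5,95],[31.5,31.5,95],[31.5,31.5,95]],[[238,161.2],[309.8,161.2],[309.8,161.2]],[634,40,-.28])
z=st["position"][2]-200.6+88
q=fit(c,[[-35,35,z],[35,35,z]],[[213.6,191],[337.6,191]],[634,40,-.28])
d=np.r_[p[:2]-q[:2],0];print("tool",R@d, "stop in tool",R@np.r_[q[:2]-st["position"][:2],0])
print("z est pocket rim height by width ok; z now",arm.state()["position"])
E
```

```text
[635.3  40.9] -17.08 res [-2.   0.1  1.   0.   1.   0. ]
[635.5  36.7] -17.12 res [-0.9  0.   0.9  0. ]
tool [ 3.9341765  -1.37987696] stop in tool [0.94248953 0.08319524]
z est pocket rim height by width ok; z now [635.07818025  36.05473819 314.39227952]
```

carry_out([
  [0.0042,-0.0016,0,0,0,0,1],
  [0.0042,-0.0016,0.008,0,0,0,1],
  [0.0042,-0.0016,0.016,0,0,0,1],
  [0.0042,-0.0016,0.016,0,0,0,1],
  [0.0042,-0.0016,0.016,0,0,0,1],
])

```text
time: 7.7
position: [634.6, 40.7, 296.2]
eef_rot: [[0.293, 0.956, -0.001], [0.956, -0.293, -0.0], [-0.0, -0.001, -1.0]]
contact_force: [0.3, 0.4, -5.4]
finger_gap: 19.9
gripper_force: 30.0
```

carry_out([
  [0,0,0.004,0,0,0,1],
  [0,0,0.008,0,0,0,1],
  [0,0,0.012,0,0,0,1],
  [0,0,0.014,0,0,0,1],
  [0,0,0.014,0,0,0,1],
])

```text
time: 8.2
position: [634.6, 40.8, 282.2]
eef_rot: [[0.293, 0.956, -0.001], [0.956, -0.293, -0.0], [-0.0, -0.001, -1.0]]
contact_force: [1.1, -0.4, -6.5]
finger_gap: 19.7
gripper_force: 30.0
```

carry_out([
  [0,0,0.008,0,0,0,1],
  [0,0,0.016,0,0,0,1],
  [0,0,0.024,0,0,0,1],
  [0,0,0.032,0,0,0,1],
  [0,0,0.032,0,0,0,1],
])

```text
time: 8.7
position: [634.3, 40.7, 249.0]
eef_rot: [[0.293, 0.956, -0.002], [0.956, -0.293, -0.0], [-0.001, -0.002, -1.0]]
contact_force: [0.4, 0.4, -5.3]
finger_gap: 19.8
gripper_force: 30.0
```

carry_out([
  [0,0,0.008,0,0,0,1],
  [0,0,0.016,0,0,0,1],
  [0,0,0.024,0,0,0,1],
  [0,0,0.03,0,0,0,1],
  [0,0,0.03,0,0,0,1],
])

```text
time: 9.2
position: [634.4, 40.7, 219.4]
eef_rot: [[0.293, 0.956, -0.002], [0.956, -0.293, -0.0], [-0.001, -0.002, -1.0]]
contact_force: [-0.7, -0.3, -5.7]
finger_gap: 19.9
gripper_force: 30.0
```

carry_out([
  [0,0,0.002,0,0,0,1],
  [0,0,0.004,0,0,0,1],
  [0,0,0.005,0,0,0,1],
  [0,0,0.005,0,0,0,1],
  [0,0,0.005,0,0,0,1],
])

```text
time: 9.7
position: [634.7, 40.8, 216.0]
eef_rot: [[0.293, 0.956, 0.001], [0.956, -0.293, 0.0], [0.0, 0.001, -1.0]]
contact_force: [-2.3, 0.2, -2.1]
finger_gap: 20.0
gripper_force: 30.0
```

carry_out([
  [0,0,0,0,0,0,-1],
  [0,0,0,0,0,0,-1],
  [0,0,0,0,0,0,-1],
  [0,0,0,0,0,0,-1],
  [0,0,0,0,0,0,-1],
])

```text
time: 10.2
position: [634.7, 40.7, 215.7]
eef_rot: [[0.293, 0.956, 0.0], [0.956, -0.293, -0.0], [0.0, 0.0, -1.0]]
contact_force: [0.4, -0.1, -0.3]
finger_gap: 56.4
gripper_force: 0.0
```

carry_out([
  [0,0,-0.03,0,0,0,-1],
  [0,0,-0.07,0,0,0,-1],
  [0,0,-0.11,0,0,0,-1],
  [-0.02,-0.03,-0.13,0,0,0,-1],
  [-0.03,-0.07,-0.13,0,0,0,-1],
])

```text
time: 10.7
position: [558.8, 31.8, 348.3]
eef_rot: [[0.294, 0.956, 0.005], [0.956, -0.294, -0.0], [0.001, 0.005, -1.0]]
contact_force: [-0.4, 0.7, 0.5]
finger_gap: 93.2
gripper_force: 0.0
```

carry_out([
  [0.03,-0.035,0,0,0,0,-1],
  [0.06,-0.07,0,0,0,0,-1],
  [0.09,-0.105,0,0,0,-0.6,-1],
  [0.12,-0.14,0,0,0,-0.6,-1],
  [0.15,-0.172,0,0,0,-0.6,-1],
])

```text
time: 11.2
position: [437.1, 227.7, 346.0]
eef_rot: [[0.283, 0.959, 0.001], [0.959, -0.283, 0.0], [0.0, 0.001, -1.0]]
contact_force: [0.9, -0.3, -0.1]
finger_gap: 93.4
gripper_force: 0.0
```

carry_out([
  [0.019,-0.022,0.02,0,0,0,-1],
  [0.039,-0.045,0.06,0,0,0,-1],
  [0.039,-0.045,0.1,0,0,0,-1],
  [0.039,-0.045,0.14,0,0,0,-1],
  [0.039,-0.045,0.15,0,0,0,-1],
])

```text
time: 11.7
position: [405.1, 276.1, 192.4]
eef_rot: [[0.283, 0.959, -0.005], [0.959, -0.283, -0.003], [-0.004, -0.004, -1.0]]
contact_force: [-0.9, -0.4, 0.0]
finger_gap: 93.8
gripper_force: 0.0
```

```bash
python3 snap.py w6; python3 -c "
from h import *
im=arm.camera('top');cv2.imwrite('pics/t6.png',im[:,:,::-1])
a=cv2.imread('pics/w6.png');b=cv2.imread('pics/t6.png')[140:220,220:300]
cv2.imwrite('pics/m6.png',np.hstack([cv2.resize(a,(480,360)),cv2.resize(b,(300,360),interpolation=cv2.INTER_CUBIC)]))
print(cam('wrist',arm.state())[2])"
```

```text
[405.1 276.1 192.4] [ 0.9592 -0.2828 -0.0037] [ 0.52  0.3   1.8  -0.    1.05  0.81] 11.7
[429.14086264 355.27781981 276.32703026]
```

View pics/m6.png

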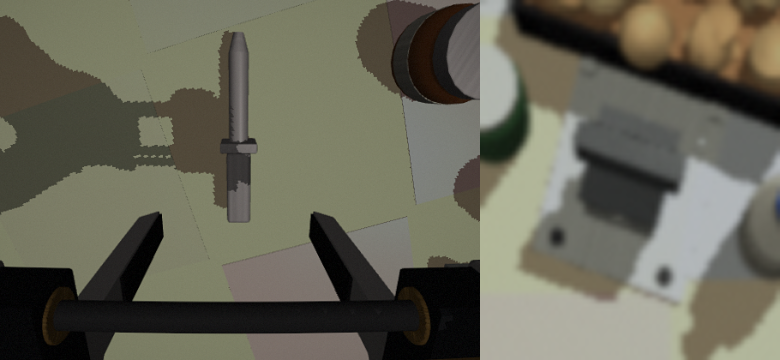

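The stop sits level on the pocket, paddle across the slide; the pin is straight ahead of the tool, nose at (277,38) and tail bottom at (279,257).

```bash
python3 - <<'E'
from fit import *
st=pickle.load(open("w6.pkl","rb"));c=cam("wrist",st);R=st["eef_rot"][:,:2].T;k=7/6
# nose tip, collar top edge corners (rear, near camera bottom), tail top centre
q=fit(c,[[85,0,15],[0,15,30],[0,-15,30],[-70,0,2]],[[237.5*k,32*k],[220.5*k,139*k],[257*k,139*k],[239*k,222*k]],[418.7,313.5,1.28])
g=q[:2]-39*np.array([np.cos(q[2]),np.sin(q[2])])
print(g,R@np.r_[g-st["position"][:2],0],np.degrees(np.arctan2(*st["eef_rot"][[1,0],0])))
E
```

```text
[417.7 314.2] 74.17 res [  0.2  -0.4  -0.7   5.3   0.5   4.9   0.1 -12.4]
[407.02601085 276.70992428] [1.13161896 1.64469334] 73.57457638991666
```

```bash
python3 - <<'E'
from fit import *
st=pickle.load(open("w6.pkl","rb"));c=cam("wrist",st);R=st["eef_rot"][:,:2].T;k=7/6
q=fit(c,[[85,0,15],[0,15,30],[0,-15,30],[-70,0,30]],[[237.5*k,32*k],[220.5*k,143*k],[257*k,143*k],[239*k,222*k]],[418.7,313.5,1.28])
g=q[:2]-39*np.array([np.cos(q[2]),np.sin(q[2])])
print(g,R@np.r_[g-st["position"][:2],0])
print(arm.state()["position"])
E
```

```text
[417.7 314.6] 74.13 res [ 0.2 -1.  -0.8  0.1  0.4 -0.3  0.2  1.6]
[407.06041935 277.09899681] [1.51453944 1.56767552]
[406.34537437 276.4595937  195.30198541]
```

carry_out([
  [0.001,0.001,0.04,0,0,-0.5,-1],
  [0.001,0.001,0.075,0,0,-0.5,-1],
  [0.001,0.001,0.088,0,0,-0.5,-1],
  [0.001,0.001,0.093,0,0,-0.5,-1],
  [0.001,0.001,0.093,0,0,-0.5,-1],
])

```text
time: 12.3
position: [408.4, 277.6, 104.0]
eef_rot: [[0.275, 0.961, 0.001], [0.961, -0.275, 0.001], [0.001, 0.001, -1.0]]
contact_force: [-0.7, -0.5, 0.7]
finger_gap: 94.0
gripper_force: 0.0
```

carry_out([
  [0,0,0,0,0,0,1],
  [0,0,0,0,0,0,1],
  [0,0,0,0,0,0,1],
  [0,0,0,0,0,0,1],
  [0,0,0,0,0,0,1],
])

```text
time: 12.8
position: [407.7, 277.3, 102.9]
eef_rot: [[0.275, 0.961, 0.0], [0.961, -0.275, 0.0], [0.0, 0.0, -1.0]]
contact_force: [-0.9, 0.5, -0.2]
finger_gap: 57.8
gripper_force: 0.0
```

carry_out([
  [0,0,0,0,0,0,1],
  [0,0,0,0,0,0,1],
  [0,0,0,0,0,0,1],
  [0,0,0,0,0,0,1],
  [0,0,0,0,0,0,1],
])

```text
time: 13.3
position: [407.6, 277.3, 102.6]
eef_rot: [[0.275, 0.961, -0.0], [0.961, -0.275, -0.0], [-0.0, -0.0, -1.0]]
contact_force: [-0.4, 0.1, -0.4]
finger_gap: 19.5
gripper_force: 30.0
```

carry_out([
  [0,0,0,0,0,0,1],
  [0,0,0,0,0,0,1],
])

```text
time: 13.5
position: [407.6, 277.3, 102.6]
eef_rot: [[0.275, 0.962, -0.0], [0.962, -0.275, -0.0], [-0.0, -0.0, -1.0]]
contact_force: [-1.1, 0.3, -0.6]
finger_gap: 19.7
gripper_force: 30.0
```

carry_out([
  [0,0,-0.03,0,0,0,1],
  [0,0,-0.06,0,0,8,1],
  [-0.03,0.02,-0.06,0,0,16,1],
  [-0.06,0.04,-0.06,0,0,24,1],
  [-0.08,0.05,-0.06,0,0,31,1],
])

```text
time: 14.0
position: [434.0, 184.9, 162.6]
eef_rot: [[0.735, 0.678, 0.0], [0.678, -0.735, -0.0], [-0.0, 0.0, -1.0]]
contact_force: [0.9, 0.1, -2.9]
finger_gap: 20.0
gripper_force: 30.0
```

carry_out([
  [-0.01,0.02,0,0,0,8,1],
  [-0.02,0.04,0,0,0,16,1],
  [-0.03,0.06,0,0,0,24,1],
  [-0.04,0.075,0,0,0,32,1],
  [-0.043,0.084,0,0,0,40,1],
])

```text
time: 14.5
position: [459.5, 94.6, 162.4]
eef_rot: [[0.999, 0.046, -0.001], [0.046, -0.999, -0.0], [-0.001, 0.0, -1.0]]
contact_force: [-0.7, -0.0, -1.7]
finger_gap: 20.0
gripper_force: 30.0
```

carry_out([
  [0,0,0.005,0,0,8,1],
  [0,0,0.012,0,0,16,1],
  [0,0,0.02,0,0,19.6,1],
  [0,0,0.023,0,0,19.6,1],
  [0,0,0.023,0,0,19.6,1],
])

```text
time: 15.0
position: [459.4, 95.9, 139.2]
eef_rot: [[0.959, -0.283, -0.001], [-0.283, -0.959, -0.0], [-0.001, 0.0, -1.0]]
contact_force: [0.2, 0.1, -3.5]
finger_gap: 19.9
gripper_force: 30.0
```

carry_out([
  [0,0,0,0,0,0,1],
  [0,0,0,0,0,0,1],
])

```text
time: 15.2
position: [459.7, 95.9, 140.0]
eef_rot: [[0.959, -0.284, 0.0], [-0.284, -0.959, 0.0], [0.0, -0.0, -1.0]]
contact_force: [0.1, 0.3, -2.7]
finger_gap: 19.7
gripper_force: 30.0
```

```bash
python3 snap.py w7; python3 - <<'E'
from fit import *
st=arm.state();print(st["position"],np.degrees(np.arctan2(*st["eef_rot"][[1,0],0])))
c=cam("wrist",st)
p=st["position"];x=st["eef_rot"][:,0]
ax=p+[0,0,-87.6]
print(proj(c,[ax+38.7*x,ax+123.7*x,[634.6,40.8,163]]).round(0))
g=cv2.cvtColor(cv2.imread("pics/w7.png"),cv2.COLOR_BGR2GRAY);np.set_printoptions(linewidth=400)
n=proj(c,[ax+123.7*x])[0].astype(int)
for r in range(n[1]-14,n[1]+50,4):print(r,g[max(r,0),n[0]-26:n[0]+26])
E
```

```text
[459.7  95.9 140. ] [-2.839e-01 -9.589e-01 -2.000e-04] [ 0.13  0.34  1.9  -0.    0.91  1.99] 15.2
[459.72767425  95.9130499  139.95399797] -16.504034303807742
[[274. 198.]
 [273.   5.]
 [278.  67.]]
-9 [80 80 77 78 77 77 76 75 79 76 75 70 77 75 77 73 77 75 75 77 78 77 78 77 80 75 78 77 77 79 75 77 76 76 78 77 73 78 76 79 79 80 78 81 79 78 77 79 78 76 78 76]
-5 [80 80 77 78 77 77 76 75 79 76 75 70 77 75 77 73 77 75 75 77 78 77 78 77 80 75 78 77 77 79 75 77 76 76 78 77 73 78 76 79 79 80 78 81 79 78 77 79 78 76 78 76]
-1 [80 80 77 78 77 77 76 75 79 76 75 70 77 75 77 73 77 75 75 77 78 77 78 77 80 75 78 77 77 79 75 77 76 76 78 77 73 78 76 79 79 80 78 81 79 78 77 79 78 76 78 76]
3 [78 81 77 78 81 75 76 76 79 80 78 74 76 76 75 77 79 77 78 78 79 81 79 79 81 79 79 79 78 73 78 76 79 83 80 76 76 77 79 76 79 79 79 79 78 78 77 78 80 77 77 72]
7 [79 76 79 78 78 75 78 79 79 76 78 75 74 76 76 75 78 75 78 35 42 46 48 48 53 52 59 55 55 50 52 48 49 47 44 43 39 45 68 81 80 78 83 80 79 77 77 82 79 78 75 76]
11 [ 77  78  81  79  79  77  76  75  83  78  76  73  76  75  73  76  77  72  42  59  73  81  86  9
[... 1544 characters left out ...]
  96  95  89  85  80  74  69  52  64  81  82  80  78  75  78]
43 [ 81  79  79  81  77  77  78  78  78  79  50  48  57  66  72  78  82  86  91  96 101 100 104 106 108 110 118 120 124 122 117 115 116 112 109 100 101  99  91  89  84  83  80  72  65  50  64  78  81  80  76  75]
47 [ 81  81  78  82  78  76  77  79  85  81  46  49  59  68  73  79  84  89  94  95  99 103 105 107 110 114 112 120 124 121 116 119 116 112 107 102  99  96  91  88  84  84  76  73  63  54  56  72  79  77  74  77]
51 [ 60  63  64  62  62  63  65  65  64  64  52  49  60  67  74  80  82  89  93  93 101 101 104 107 107 110 114 117 120 119 117 117 115 109 108 103  98  96  93  88  85  81  76  71  62  51  49  51  52  51  47  51]
```

carry_out([
  [0,0.0012,0,0,0,0.4,1],
  [0.007,0.0012,0,0,0,0.4,1],
  [0.015,0.0012,0,0,0,0.4,1],
  [0.022,0.0012,0,0,0,0.4,1],
  [0.022,0.0012,0,0,0,0.4,1],
])

```text
time: 15.75
position: [481.3, 88.1, 139.6]
eef_rot: [[0.956, -0.292, 0.0], [-0.292, -0.956, 0.0], [0.0, -0.0, -1.0]]
contact_force: [0.3, 1.0, -2.4]
finger_gap: 20.0
gripper_force: 30.0
```

carry_out([
  [0.005,0,0,0,0,0,1],
  [0.01,0,0,0,0,0,1],
  [0.015,0,0,0,0,0,1],
  [0.02,0,0,0,0,0,1],
  [0.02,0,0,0,0,0,1],
])

```text
time: 16.25
position: [500.0, 82.4, 139.6]
eef_rot: [[0.956, -0.292, 0.0], [-0.292, -0.956, -0.0], [0.0, -0.0, -1.0]]
contact_force: [0.0, 1.5, -2.4]
finger_gap: 20.1
gripper_force: 30.0
```

carry_out([
  [0.006,0,0,0,0,0,1],
  [0.012,0,0,0,0,0,1],
  [0.018,0,0,0,0,0,1],
  [0.024,0,0,0,0,0,1],
  [0.024,0,0,0,0,0,1],
])

```text
time: 16.75
position: [523.1, 75.3, 139.6]
eef_rot: [[0.956, -0.292, 0.0], [-0.292, -0.956, -0.0], [0.0, -0.0, -1.0]]
contact_force: [0.1, 0.1, -2.9]
finger_gap: 19.7
gripper_force: 30.0
```

carry_out([
  [0.005,0,0,0,0,0,1],
  [0.01,0,0,0,0,0,1],
  [0.015,0,0,0,0,0,1],
  [0.02,0,0,0,0,0,1],
  [0.02,0,0,0,0,0,1],
])

```text
time: 17.25
position: [542.1, 69.6, 139.6]
eef_rot: [[0.956, -0.292, 0.0], [-0.292, -0.956, -0.0], [0.0, -0.0, -1.0]]
contact_force: [-0.7, 0.5, -3.3]
finger_gap: 19.7
gripper_force: 30.0
```

```bash
python3 - <<'E'
from h import *
s=arm.state();p=s["position"];u=np.array([.957,-.291]);v=p[:2]-[634.6,40.8];print(p,s["contact_force"],"along",v@u,"rem",-70.2-v@u,"lat",v@[-.291,-.957])
E
```

```text
[542.1209656   69.57899249 139.6429272 ] [-0.68072556  0.49709968 -3.27393556] along -96.8771227366133 rem 26.6771227366133 lat -0.6300968062518892
```

carry_out([
  [0.005,0,0,0,0,0,1],
  [0.01,0,0,0,0,0,1],
  [0.015,0,0,0,0,0,1],
  [0.02,0,0,0,0,0,1],
  [0.023,0,0,0,0,0,1],
])

```text
time: 17.75
position: [564.1, 62.9, 139.6]
eef_rot: [[0.957, -0.292, 0.0], [-0.292, -0.957, -0.0], [0.0, 0.0, -1.0]]
contact_force: [-1.0, -0.0, -2.2]
finger_gap: 19.8
gripper_force: 30.0
```

carry_out([
  [0.001,0,0,0,0,0,1],
  [0.002,0,0,0,0,0,1],
  [0.003,0,0,0,0,0,1],
  [0.004,0,0,0,0,0,1],
  [0.004,0,0,0,0,0,1],
])

```text
time: 18.25
position: [567.2, 62.0, 139.6]
eef_rot: [[0.957, -0.292, -0.001], [-0.292, -0.957, 0.0], [-0.001, 0.0, -1.0]]
contact_force: [-3.0, 0.5, -0.8]
finger_gap: 20.3
gripper_force: 30.0
```

carry_out([
  [0.001,0,0,0,0,0,1],
  [0.002,0,0,0,0,0,1],
  [0.003,0,0,0,0,0,1],
  [0.003,0,0,0,0,0,1],
  [0.003,0,0,0,0,0,1],
])

```text
time: 18.75
position: [568.3, 61.8, 139.4]
eef_rot: [[0.957, -0.291, -0.007], [-0.291, -0.957, 0.001], [-0.007, 0.001, -1.0]]
contact_force: [-21.0, 6.0, 10.6]
finger_gap: 20.0
gripper_force: 30.0
```

carry_out([
  [-0.0016,0,0,0,0,0,1],
  [-0.0016,0,0,0,0,0,1],
  [-0.0016,0,0,0,0,0,1],
])

```text
time: 19.05
position: [567.9, 61.9, 139.4]
eef_rot: [[0.957, -0.291, -0.003], [-0.291, -0.957, 0.0], [-0.003, 0.0, -1.0]]
contact_force: [-9.2, 3.0, 2.1]
finger_gap: 19.6
gripper_force: 30.0
```

carry_out([
  [0,0,0,0,0,0,-0.2],
  [0,0,0,0,0,0,-0.2],
  [0,0,0,0,0,0,-0.2],
  [0,0,0,0,0,0,-0.2],
  [0,0,0,0,0,0,-0.2],
])

```text
time: 19.55
position: [568.8, 61.5, 139.7]
eef_rot: [[0.957, -0.292, 0.0], [-0.292, -0.957, -0.0], [0.0, -0.0, -1.0]]
contact_force: [0.0, 0.5, 0.1]
finger_gap: 55.0
gripper_force: 0.0
```

carry_out([
  [0,0,-0.02,0,0,0,-0.2],
  [0,0,-0.06,0,0,0,-0.2],
  [0,0,-0.1,0,0,0,-0.2],
  [-0.04,0,-0.14,0,0,0,-0.2],
  [-0.08,0,-0.16,0,0,0,-0.2],
])

```text
time: 20.05
position: [492.8, 84.5, 301.2]
eef_rot: [[0.956, -0.293, 0.002], [-0.293, -0.956, 0.0], [0.002, -0.001, -1.0]]
contact_force: [0.4, 1.7, 0.9]
finger_gap: 56.8
gripper_force: 0.0
```

carry_out([
  [-0.03,0,-0.01,0,0,0,-0.2],
  [-0.05,0,-0.02,0,0,0,-0.2],
  [-0.05,0,-0.02,0,0,0,-0.2],
])

```text
time: 20.35
position: [444.1, 99.7, 320.9]
eef_rot: [[0.957, -0.291, 0.003], [-0.291, -0.957, 0.001], [0.003, -0.001, -1.0]]
contact_force: [0.0, -0.4, 0.3]
finger_gap: 56.4
gripper_force: 0.0
```

```bash
python3 snap.py w8; python3 - <<'E'
from fit import *
st=pickle.load(open("w8.pkl","rb"));c=cam("wrist",st)
u=np.array([.957,-.291]);C=np.array([634.6,40.8])
P=lambda a,z:np.r_[C+a*u,z]
print(proj(c,[P(-39.5,67),P(-31.5,67),P(-31.5,95),P(-101.5,67)]).round(0))
# profile along pin's top centre line, slide x -110..-20 at z 67 (and just beside the handle at +12 mm: collar only)
g=cv2.cvtColor(cv2.imread("pics/w8.png"),cv2.COLOR_BGR2GRAY)
for o in(0,12,-12):
    q=proj(c,[P(a,67)+np.r_[o*np.array([.291,.957]),0] for a in range(-108,-20,2)])
    print(o,[(a,int(cv2.getRectSubPix(g,(1,1),tuple(map(float,b)))[0,0])) for a,b in zip(range(-108,-20,2),q)])
E
```

```text
[444.1  99.7 320.9] [-0.2905 -0.9569 -0.0014] [0.14 0.07 1.75 0.   1.32 2.01] 20.35
[[276.  12.]
 [276.   2.]
 [276.  -8.]
 [276.  88.]]
0 [(-108, 70), (-106, 69), (-104, 51), (-102, 83), (-100, 98), (-98, 99), (-96, 97), (-94, 100), (-92, 99), (-90, 101), (-88, 104), (-86, 102), (-84, 102), (-82, 105), (-80, 104), (-78, 104), (-76, 106), (-74, 104), (-72, 106), (-70, 106), (-68, 107), (-66, 106), (-64, 106), (-62, 107), (-60, 109), (-58, 55), (-56, 58), (-54, 59), (-52, 58), (-50, 57), (-48, 57), (-46, 56), (-44, 39), (-42, 54), (-40, 55), (-38, 57), (-36, 56), (-34, 51), (-32, 31), (-30, 34), (-28, 35), (-26, 35), (-24, 35), (-22, 35)]
12 [(-108, 72), (-106, 70), (-104, 70), (-102, 72), (-100, 70), (-98, 68), (-96, 71), (-94, 70), (-92, 74), (-90, 72), (-88, 72), (-86, 72), (-84, 72), (-82, 73), (-80, 73), (-78, 44), (-76, 74), (-74, 72), (-72, 74), (-70, 73), (-68, 76), (-66, 73), (-64, 76), (-62, 73), (-60, 74), (-58, 74), (-56, 75), (-54, 73), (-52, 73), (-50, 72), (-48, 74), (-46, 24), (-44, 25), (-42, 54), (-40, 54), (-38, 58), (-36, 57), (-34, 32), (-32, 34), (-30, 33), (-28, 33), (-26, 33), (-24, 33), (-22, 33)]
-12 [(-108, 123), (-106, 122), (-104, 124), (-102, 123), (-100, 123), (-98, 122), (-96, 123), (-94, 124), (-92, 125), (-90, 117), (-88, 102), (-86, 101), (-84, 82), (-82, 71), (-80, 73), (-78, 50), (-76, 76), (-74, 77), (-72, 78), (-70, 77), (-68, 75), (-66, 75), (-64, 76), (-62, 77), (-60, 74), (-58, 76), (-56, 73), (-54, 77), (-52, 76), (-50, 76), (-48, 78), (-46, 21), (-44, 26), (-42, 54), (-40, 58), (-38, 58), (-36, 55), (-34, 33), (-32, 33), (-30, 30), (-28, 29), (-26, 29), (-24, 29), (-22, 29)]
```

```bash
python3 -c "
from plant import arm
print(arm.hand_in())"
```

```text
the job is handed in; nothing more can be done
None
```

The stop is seated in the pocket and the long pin is through it until it stopped hard, at about 22 N and within 1 mm of where I expected the collar to meet the pocket. The job was handed in at about 20 s. My last camera check put the collar about 3 mm short, which I took as calibration error.

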